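# Set the drag cap on a fishing reel at the service stand

### The arm

A 6-joint arm with a two-finger parallel gripper is mounted at the origin on the work surface. World frame = base frame: x ahead of the robot, y to its left, z up, the work surface at z = 0. Lengths are in m, angles in rad, forces in N, time in s.
With the tool pointing down it reaches from about 0.275 to 0.85 m from the base axis. Payload 5.2 kg.
Tool frame: the origin (TCP) lies midway between the tips of the shut fingers; the grasp point (between the pads) lies 19 mm behind it; z points along the fingers, y is the line along which they close (so a half turn about z gives the same grasp; the last joint's range is limited). The gripper opens to 85 mm and grips with 20 to 120 N. Pads are 22 mm wide; open, the fingers measure 114 mm over their backs; the gripper's body (76 mm by 85 mm) begins 54 mm behind the grasp point. The pads swing forward as they close: fully open they stand 13 mm farther back than shut.
Start: joints at [0.909, 0.259, 1.535, -0, 1.348, -0.203], TCP at [0.244, 0.493, 0.231] pointing down, gripper open.
Joint ranges: [-3.14, 3.14], [-0.91, 2.08], [0.19, 2.58], [-1.22, 4.36], [0.22, 2.71], [-3.12, 3.12]. Speed limits (rad/s): [2.57, 2.57, 3.14, 3.14, 3.14, 3.14].

### API

Orientations are given as a unit quaternion [x, y, z, w].
In Python, from plant import bot gives the robot as it stands. The module is installed in compiled form; this text tells all that it offers.
- The arm moves only by the tool play_rows, never from a script. Its argument "moves" is a list of rows, each an object with "xyz": the shift along the tool's x, y, z in cm, a list of three; "twist": the turn, a rotation vector about the tool's x, y, z in rad, a list of three; "gripper": the closure, from 0 (fully open) to 1 (shut). A call has 1 to 8 rows; each row shifts and turns the commanded pose from where the row before left it, along the tool's axes as they then stand; what a row does not reach is not made up. A row lasts 1/10 s, in which the tool goes at most 50 mm and 8.59 degrees, less where a joint would pass 70% of its speed; a pose out of reach is approached as far as the arm can. A call with a gripper value outside its range is refused whole. The fingers move at their own pace and stop on an object; "force" is the grip in N (left out, the last holds). Time passes only in rows, so rows that do not move let the fingers close. It gives the time, the measured TCP pose, the force, the opening and the grip force at its end, in the units of the state.
- bot.get_state(): the state, without advancing time (a new reading comes with each control period).
- bot.capture(name): name is "scene" or "top"; returns a dict with "image" (400x640x3 uint8, red, green, blue), "intrinsics" (3x3 intrinsics, pixels), "D" ([k1, k2, p1, p2, k3] as OpenCV has them; the pictures are not rectified), "xyz" and "rotation" of the camera in the world. Camera axes: x right, y up, looking along -z (the intrinsics and any distortion apply to the point x, -y, -z); pixel columns grow to the right and rows downward; lengths in m; the calibration is good to about 2 mm. A picture is of the moment at which its call begins. There is no depth.
- bot.hand_in(): hands the job in; it is judged then, once.
Trained networks look in the newest picture that a camera, given by its name, has taken for a name from the list of things; names that differ only in an ending like _2 or _b are one class to them, and where a whole thing is asked for, a point or a joint stands for the part that bears it (a point fixed in the world has none). Each returns a list of dicts, best first, with "conf" (0 to 1); they miss things now and then, are a little off and sometimes report something else, mostly with a low value. They report only what shows in the picture. A call takes as long as a camera call.
- bot.cut_out(camera, label): "mask" (400x640 bool, what is visible of it) and "bbox" ([left, top, width, height] in pixels, round what is visible of it).
The state is a dict: "time_s": time; "joint_positions": joint angles; "dq": joint speeds; "joint_efforts": joint torques, N m; "tcp_pos": TCP position; "eef_rot": TCP orientation; "force": force on the tool from outside, world axes, zero at the start; "moment": the same for the moment, N m; "finger_gap": opening from 0.0 (shut) to 1.0 (fully open); "finger_force": force on a finger pad.
Only numpy, scipy, OpenCV 4.12 (cv2) and the standard library are available. Lean on these libraries where they do the work, as an engineer would, in place of code of your own. Each camera call takes 0.05 s, during which the arm holds its last target. There are 200 camera calls.

### The job

On the reel service stand, swing the turntable clockwise (seen from above) by its upright handle post until the reel that wears the knurled drag cap stands at the pointer block and the index pin there drops in (turn it to its stop). Then screw that cap down clockwise until it bottoms out, back it off a quarter turn and finish holding it there: do not let go of the cap at the end. Leave the turntable locked there and do not shift the other things on the desk.

Things in the scene. Friction and masses are not known exactly. Their poses are not given: they have to be found in the camera images.
- reel_stand: fixed round steel foot of the stand, 280 mm in diameter; origin at its centre on the desk. On its rim, along its own -x axis (roughly towards the robot, the stand's yaw varies), stands the pointer block (28 x 32 mm, 58 mm high, reaching 164 mm from the axis, with the guide of the index pin on its inner side), which marks the work position. On the foot turns an aluminium turntable 260 mm in diameter, top face at z = 32 mm, about the foot's vertical axis.
- turntable (a joint): turntable angle, rad, growing clockwise seen from above. Range 0 to 1.571; at 1.571 it meets an end stop with the reel at the pointer block (stand's -x side). Beyond about 1.50 the index pin drops behind the turntable's raised rim and locks it against turning back further than 1.50. At 0 the reel is on the stand's -y side, handle post on its -x side. Friction 0.12 N m holds it where it is left.
- handle_grip (a point): the grip of the upright handle post on the turntable, 100 mm from the turntable's axis, 90 degrees clockwise of the reel: a black rubber cylinder 16 mm in diameter from z = 74 to 120 mm (thin 10 mm steel post below); this point is on its axis at z = 100 mm. Free space around it at this height; two bare spools (32 to 68 mm high) stand on the turntable's other two stations.
- pin_foot (a point): foot of the index pin, a loose upright steel pin (10 mm in diameter, brass head 17 mm in diameter) in the pointer block's guide, 122 mm from the stand's axis on its -x side. It rides on the turntable's raised rim with its foot at z = 40 mm (head top at 76 mm) and falls by itself to z = 32 mm when the turntable is home. It need not be touched.
- cap_center (a point): centre (half-way up) of the drag cap: a black knurled cylinder 36 mm in diameter and 20 mm high, vertical axis, 85 mm from the turntable's axis, with a small steel bar on its top from the centre to the rim as an index mark. Below the cap is a drag washer stack 22 mm in diameter and 12 mm high, then the reel spool, 52 mm in diameter, with its top at z = 90 mm. Cap bottomed: its underside is at z = 102 mm, this point at z = 112 mm; one turn lifts it by 5 mm.
- drag_cap: the same cap as a body; origin on its axis at the underside, x axis along the index mark, z up.
- cap_turn (a joint): how far the cap is screwed on, rad, growing clockwise seen from above (tighter). Range 0 to 4.0; 4.0 is bottomed out, a hard stop. It starts between 0 and 1.4 and takes about 0.04 N m to turn; it stays where it is left.
- oil_bottle: bystander near the stand: clear dropper bottle, 28 mm in diameter, 62 mm high; origin under its centre
- screwdriver: bystander near the stand: screwdriver 160 mm long lying flat; origin under it, x axis along it
- spare_spool: bystander near the stand: loose bare spool, 52 mm in diameter, 40 mm high; origin under its centre
- spray_bottle: bystander: aluminium bottle, 42 mm in diameter, 125 mm high; origin under its centre
- grease_jar: bystander: jar with black lid, 52 mm in diameter, 45 mm high; origin under its centre
- camera_flash: bystander: black camera flash unit, 70 x 74 x 124 mm; origin under its centre
- parts_bowl: bystander: steel bowl, 80 mm in diameter, 35 mm high; origin under its centre

How it is judged:
On the way, in this order (a step that is already met when the one before it is completed fails the run):
1. the turntable is swung home and the index pin has dropped, before the cap is bottomed (value of joint turntable above 1.47 rad and height (world z) of pin_foot below 0.036 m and value of joint cap_turn below 3.8 rad), for 0.3 s.
2. the cap is screwed down until it bottoms out, with the turntable locked (value of joint cap_turn above 3.9 rad and value of joint turntable above 1.47 rad and height (world z) of pin_foot below 0.036 m), for 0.1 s.
At the end, for the whole second after the job is handed in: The turntable is home (within 6 degrees of its stop) with the index pin dropped, the cap has been bottomed and now stands a quarter turn back from there (within 15 degrees), still, and the fingers grip it (more than 3 N) with the cap between them (grasp point within 26 mm of its centre) (value of joint turntable above 1.47 rad and height (world z) of pin_foot below 0.036 m and value of joint cap_turn between 2.169 and 2.689 rad and velocity of joint cap_turn between -0.1 and 0.1 rad/s and contact force between the fingers and drag_cap above 3 N and distance between the grasp point and cap_center below 0.026 m); the arm keeps its last pose, push and grip.
It fails at once if a bystander is shifted by more than 25 mm (distance of any of oil_bottle, screwdriver, spare_spool, spray_bottle, grease_jar, camera_flash, parts_bowl from where it was at the start of the episode above 0.025 m).
It also fails if it takes over 72 s, if anything falls off the work surface, if the arm or the gripper's body presses on something with over 40 N, if the wrist force passes 120 N, or if a joint passes its speed limit or range.

## Working session

There is one attempt and no reset: what is moved stays moved. The work goes in short steps, Python scripts to look and compute and a tool call to move; the robot and the scene stay as the last step left them, time stands still between calls to the robot, and variables do not carry over. Pictures are saved under pics/ and viewed, at most 10 in all, crops included, and the job is handed in when it is done.

Besides the shell and the picture viewer there is one more tool, called after "Call:" in YAML: its name, and indented under it one key for each argument. play_rows: Moves the arm, as the interface text tells. Its arguments: {"type":"object","properties":{"moves":{"type":"array","items":{"type":"object","properties":{"xyz":{"type":"array","items":{"type":"number"}},"twist":{"type":"array","items":{"type":"number"}},"gripper":{"type":"number"}}}},"force":{"type":"number"}},"required":["moves"]}

```bash
mkdir -p pics; cat > h.py <<'E'
import numpy as np, cv2
from plant import bot
from scipy.spatial.transform import Rotation as R
def proj(c,P):
    P=np.atleast_2d(P); q=(P-np.array(c['xyz']))@rot(c); q=q*[1,-1,-1]
    return cv2.projectPoints(q.reshape(-1,1,3),np.zeros(3),np.zeros(3),np.array(c['intrinsics']),np.array(c['D']))[0].reshape(-1,2)
def rot(c):
    r=np.array(c['rotation'],float); return r if r.shape==(3,3) else R.from_quat(r).as_matrix()
def onz(c,uv,z):
    p=cv2.undistortPoints(np.array(uv,float).reshape(-1,1,2),np.array(c['intrinsics']),np.array(c['D'])).reshape(-1,2)
    d=np.c_[p[:,0],-p[:,1],-np.ones(len(p))]@rot(c).T; o=np.array(c['xyz'])
    return o+d*((z-o[2])/d[:,2])[:,None]
def save(c,n): cv2.imwrite('pics/'+n,c['image'][:,:,::-1])
E
python3 - <<'E'
from h import *
s=bot.get_state(); print(s)
C={}
for n in('scene','top'):
    c=C[n]=bot.capture(n); save(c,n+'0.png'); print(n,c['xyz'],rot(c).round(3).tolist(),np.array(c['intrinsics']).tolist(),c['D'])
    for l in('reel_stand','turntable','handle_grip','pin_foot','cap_center','drag_cap','oil_bottle','screwdriver','spare_spool','spray_bottle','grease_jar','camera_flash','parts_bowl'):
        for d in bot.cut_out(n,l)[:2]:
            m=d['mask']; v,u=np.nonzero(m); print(n,l,round(d['conf'],2),d['bbox'],len(u),(u.mean().round(1),v.mean().round(1)) if len(u) else '')
E
```

```text
{'time_s': 0.0, 'joint_positions': array([ 9.09263455e-01,  2.59364822e-01,  1.53610500e+00, -9.40860584e-06,
        1.34798751e+00, -2.02794748e-01]), 'dq': array([-0.00066442, -0.00034279, -0.00027908,  0.00079047,  0.0002105 ,
       -0.00126608]), 'joint_efforts': array([-9.95261835e-04, -4.46034801e+01, -2.90569657e+01, -2.17484453e-04,
        1.17026709e-02,  1.80337281e-05]), 'tcp_pos': array([0.24319378, 0.49271661, 0.23045415]), 'eef_rot': array([ 2.27362040e-01,  9.73809855e-01, -8.48542022e-04, -3.86332226e-04]), 'force': array([-0.74062502, -0.98965033,  0.30584629]), 'moment': array([0.01873352, 0.03288598, 0.05219417]), 'finger_force': 0.0, 'finger_gap': 1.0028430772423655}
scene [ 1.38536768 -0.21880882  1.06623309] [[0.229, -0.737, 0.636], [0.973, 0.171, -0.153], [0.005, 0.654, 0.757]] [[394.187561117229, 0.0, 318.8822216811745], [0.0, 394.187561117229, 199.03671055004878], [0.0, 0.0, 1.0]] [0.02496468 0.         0.         0.         0.        ]
scene reel_stand 0.73 [273.8, 177.3, 83.1, 84.5] 4798 (np.float64(313.2), np.float64(223.2))
scene turntable 0.87 [273.0,
[... 2016 characters left out ...]
8, 164.9, 15.9, 19.4] 200 (np.float64(383.3), np.float64(173.6))
top screwdriver 0.66 [272.5, 158.3, 5.5, 25.6] 158 (np.float64(276.1), np.float64(172.4))
top spare_spool 0.51 [374.9, 167.8, 16.4, 17.7] 214 (np.float64(383.1), np.float64(173.8))
top spray_bottle 0.68 [436.0, 242.1, 18.1, 11.5] 201 (np.float64(445.2), np.float64(246.6))
top grease_jar 0.7 [427.2, 189.4, 17.3, 13.6] 162 (np.float64(434.4), np.float64(197.0))
top camera_flash 0.72 [162.8, 248.5, 34.9, 30.6] 749 (np.float64(180.5), np.float64(263.7))
top camera_flash 0.56 [428.5, 188.3, 14.4, 14.3] 170 (np.float64(434.0), np.float64(196.9))
top parts_bowl 0.69 [176.8, 184.7, 24.4, 24.9] 393 (np.float64(187.2), np.float64(195.4))
```

```bash
python3 - <<'E'
from h import *
a=cv2.imread('pics/top0.png')[130:250,250:410]; b=cv2.imread('pics/scene0.png')[150:270,235:395]
cv2.imwrite('pics/crop0.png',np.vstack([cv2.resize(x,(720,540),interpolation=cv2.INTER_CUBIC)[:, :] if 0 else cv2.resize(x,(400,300),interpolation=cv2.INTER_CUBIC) for x in (a,b)]))
cv2.imwrite('pics/crop0.png',np.hstack([cv2.resize(x[:,20:140],(400,400),interpolation=cv2.INTER_CUBIC) for x in (a,b)]))
from collections import namedtuple
c=bot.capture('top');d=bot.cut_out('top','reel_stand')[0]
print(onz(c,[(325.5,191)],0.012), onz(c,[(349.7,194.3)],0.12))
s=bot.capture('scene'); print(onz(s,[(287.,198)],0.12))
E
```

```text
[[ 0.59039593 -0.04495453  0.012     ]] [[ 0.56131458 -0.12003962  0.12      ]]
[[ 0.56348938 -0.12464908  0.12      ]]
```

View pics/crop0.png

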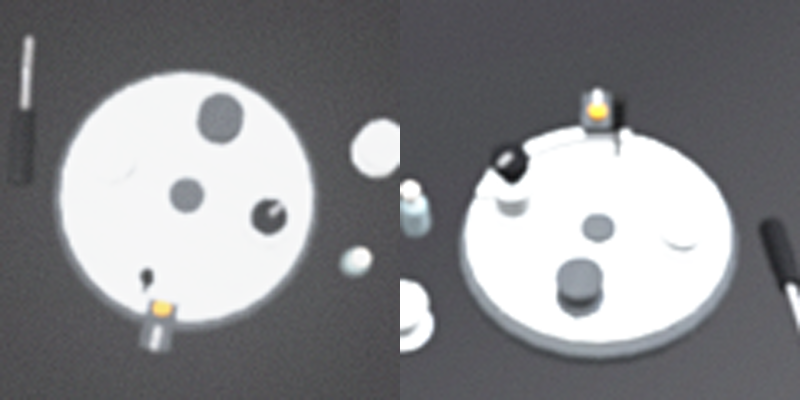

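View pics/top0.png

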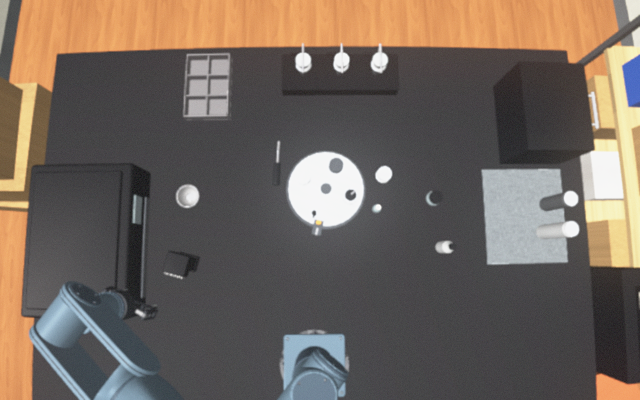

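The crops show the stand at top-view (326,189), the pointer block at about (317,227), the brass pin head at (318.6,222.4), the black handle grip at (314,213), and the cap at (350,195). The oil bottle, spare spool and screwdriver are all outside the disc.

```bash
python3 - <<'E'
from h import *
from scipy.optimize import least_squares
c=bot.capture('top');img=c['image'];g=img.astype(int).min(2)
s=bot.capture('scene')
# disc: bright blob
m=(cv2.cvtColor(img,cv2.COLOR_RGB2GRAY)>150).astype(np.uint8)
n,l,st,_=cv2.connectedComponentsWithStats(m[:, :]); k=l[172,345] or l[188,310]
cs,_=cv2.findContours((l==k).astype(np.uint8),cv2.RETR_EXTERNAL,cv2.CHAIN_APPROX_NONE)
p=max(cs,key=len).reshape(-1,2); w=onz(c,p,0.032)[:,:2]
f=least_squares(lambda x:np.hypot(*(w-x[:2]).T)-x[2],[.59,-.045,.13],loss='soft_l1',f_scale=.002).x
print('disc',f)
for n,uv,z in(('cap',(350.4,195.1),.117),('grip',(314.1,213.4),.12),('pin',(318.6,222.4),.076),('hub',(326.1,188.5),.05)):
    P=onz(c,[uv],z)[0]; d=P[:2]-f[:2]; print(n,P,np.hypot(*d),np.degrees(np.arctan2(d[1],d[0])))
big=cv2.resize(img[195:235,295:335],(600,600),interpolation=cv2.INTER_CUBIC)
b2=cv2.resize(s['image'][175:215,275:335],(600,400),interpolation=cv2.INTER_CUBIC)
cv2.imwrite('pics/c1.png',big[:,:,::-1])
# dark pixels near grip, top
sub=cv2.cvtColor(img,cv2.COLOR_RGB2GRAY)[206:220,306:324]; print(sub)
sub=cv2.cvtColor(s['image'],cv2.COLOR_RGB2GRAY)[182:202,310:328]; print(sub)
E
```

```text
disc [ 0.59645342 -0.04442508  0.13130242]
cap [ 0.55914259 -0.12251904  0.117     ] 0.08654920818776637 -115.53700195041583
grip [ 0.50041145 -0.00471633  0.12      ] 0.10392711765430329 157.53725573691125
pin [ 0.47502611 -0.01919811  0.076     ] 0.12402013427629197 168.26354456204083
hub [ 0.59280358 -0.04609648  0.05      ] 0.004014339796768968 -155.39521632004679
[[246 246 246 246 246 246 246 246 246 246 246 246 246 246 246 246 246 246]
 [246 246 246 246 246 246 246 246 246 246 246 246 246 246 246 246 246 246]
 [246 246 246 246 246 246 247 247 247 247 246 246 246 246 246 246 246 246]
 [246 246 246 246 246 247 247 245 243 246 247 247 246 246 246 246 246 246]
 [246 246 246 246 247 247 234 202 192 223 246 247 246 246 246 246 246 246]
 [246 246 246 246 247 239 184 123 109 158 236 247 246 246 246 246 246 246]
 [246 246 246 246 246 228 146  92  80 130 225 247 247 246 246 246 246 246]
 [246 246 246 246 247 229 149  91  78 128 223 247 247 246 246 246 246 246]
 [246 246 246 246 247 245 185 107  85 143 227 246 246 246 246 246 246 246]
 [246 246 246 246 247 248 220 141 138 207 242 246 246 
[... 1122 characters left out ...]
255 255 255 255 255 255]
 [255 255 255 255 255 255 255 255 255 206 165 232 255 255 255 255 255 255]
 [255 255 255 255 255 255 255 255 255 224 184 254 255 255 255 255 255 255]
 [255 255 255 255 255 255 255 255 255 223 191 255 255 255 255 255 255 255]
 [255 255 255 255 255 255 255 255 255 235 218 255 255 255 255 255 255 255]
 [255 255 255 255 255 255 255 255 255 255 255 255 255 255 255 255 255 255]
 [255 255 255 255 255 255 255 255 255 255 255 255 255 255 255 255 255 255]
 [255 255 255 255 255 255 255 255 255 255 255 255 255 255 255 255 255 255]
 [255 255 255 255 255 255 255 255 255 255 255 255 255 255 255 255 255 255]
 [255 255 255 255 255 255 255 255 255 255 255 255 255 255 255 255 255 255]]
```

Call:
play_rows:
  moves:
    - {"xyz":[-2.8,-2.1,0],"gripper":0}
    - {"xyz":[-2.8,-2.1,0],"gripper":0}
    - {"xyz":[-2.8,-2.1,0],"gripper":0}
    - {"xyz":[-2.8,-2.1,0],"gripper":0}
    - {"xyz":[-2.8,-2.1,0],"gripper":0}
    - {"xyz":[-2.8,-2.1,0],"gripper":0}
    - {"xyz":[-2.8,-2.1,0],"gripper":0}
    - {"xyz":[-2.8,-2.1,0],"gripper":0}
  force: 30

```text
invalid input at $.moves[0]: expected keys xyz, twist, gripper
```

Call:
play_rows:
  moves:
    - {"xyz":[-2.8,-2.1,0],"gripper":0}
    - {"xyz":[-2.8,-2.1,0],"gripper":0}
    - {"xyz":[-2.8,-2.1,0],"gripper":0}
    - {"xyz":[-2.8,-2.1,0],"gripper":0}
    - {"xyz":[-2.8,-2.1,0],"gripper":0}
    - {"xyz":[-2.8,-2.1,0],"gripper":0}
    - {"xyz":[-2.8,-2.1,0],"gripper":0}
    - {"xyz":[-2.8,-2.1,0],"gripper":0}

```text
invalid input at $.moves[0]: expected keys xyz, twist, gripper
```

Call:
play_rows:
  moves:
    - {"xyz":[0,0,0],"gripper":0}
    - {"xyz":[0,0,0],"gripper":0}

```text
invalid input at $.moves[0]: expected keys xyz, twist, gripper
```

Call:
play_rows:
  moves:
    - {"xyz":[-2.8,-2.1,0],"twist":[0,0,0],"gripper":0}
    - {"xyz":[-2.8,-2.1,0],"twist":[0,0,0],"gripper":0}
    - {"xyz":[-2.8,-2.1,0],"twist":[0,0,0],"gripper":0}
    - {"xyz":[-2.8,-2.1,0],"twist":[0,0,0],"gripper":0}
    - {"xyz":[-2.8,-2.1,0],"twist":[0,0,0],"gripper":0}
    - {"xyz":[-2.8,-2.1,0],"twist":[0,0,0],"gripper":0}
    - {"xyz":[-2.8,-2.1,0],"twist":[0,0,0],"gripper":0}
    - {"xyz":[-2.8,-2.1,0],"twist":[0,0,0],"gripper":0}
  force: 30

```text
time_s: 2.45
tcp_pos: [0.3705, 0.2421, 0.2315]
eef_rot: [0.227, 0.974, 0.0, 0.0]
force: [0.2, 0.4, -0.3]
finger_gap: 1.004
finger_force: 0.0
```

Call:
play_rows:
  moves:
    - {"xyz":[-2.8,-2.1,0],"twist":[0,0,0],"gripper":0}
    - {"xyz":[-2.8,-2.1,0],"twist":[0,0,0],"gripper":0}
    - {"xyz":[-2.8,-2.1,0],"twist":[0,0,0],"gripper":0}
    - {"xyz":[-2.8,-2.1,0],"twist":[0,0,0],"gripper":0}
    - {"xyz":[-2.8,-2.1,0],"twist":[0,0,0],"gripper":0}
    - {"xyz":[-2.8,-2.1,0],"twist":[0,0,0],"gripper":0}
    - {"xyz":[-2.8,-2.1,0],"twist":[0,0,0],"gripper":0}
    - {"xyz":[0,0,0],"twist":[0,0,0],"gripper":0}

```text
time_s: 3.25
tcp_pos: [0.4826, 0.0212, 0.2313]
eef_rot: [0.229, 0.973, -0.001, 0.001]
force: [-1.3, 0.0, -0.8]
finger_gap: 1.001
finger_force: 0.0
```

Call:
play_rows:
  moves:
    - {"xyz":[-2.8,-1.4,0],"twist":[0,0,0],"gripper":0}
    - {"xyz":[0,0,2],"twist":[0,0,0],"gripper":0}
    - {"xyz":[0,0,2],"twist":[0,0,0],"gripper":0}
    - {"xyz":[0,0,2],"twist":[0,0,0],"gripper":0}
    - {"xyz":[0,0,0],"twist":[0,0,0],"gripper":0}

```text
time_s: 3.75
tcp_pos: [0.4973, 0.0008, 0.1689]
eef_rot: [0.227, 0.974, 0.0, -0.003]
force: [-0.2, -0.4, -0.5]
finger_gap: 1.001
finger_force: 0.0
```

```bash
python3 - <<'E'
from h import *
c=bot.capture('top');s=bot.capture('scene')
st=bot.get_state();print(st['tcp_pos'],st['joint_positions'])
for P in([.501,-.004,.12],[.501,-.004,.074]): print(proj(c,P),proj(s,P))
a=c['image'][170:240,280:350];b=s['image'][155:225,285:355]
cv2.imwrite('pics/c2.png',np.hstack([cv2.resize(x,(400,400),interpolation=cv2.INTER_CUBIC) for x in(a,b)])[:,:,::-1])
E
```

```text
[4.99347837e-01 2.49101838e-04 1.71594544e-01] [-2.23356827e-01  2.18846294e-01  1.74183559e+00  1.54445715e-04
  1.18144133e+00 -1.33581980e+00]
[[313.87479944 213.21912388]] [[319.4206855  178.00648324]]
[[313.94065123 214.68211395]] [[319.34329921 187.36055953]]
```

View pics/c2.png

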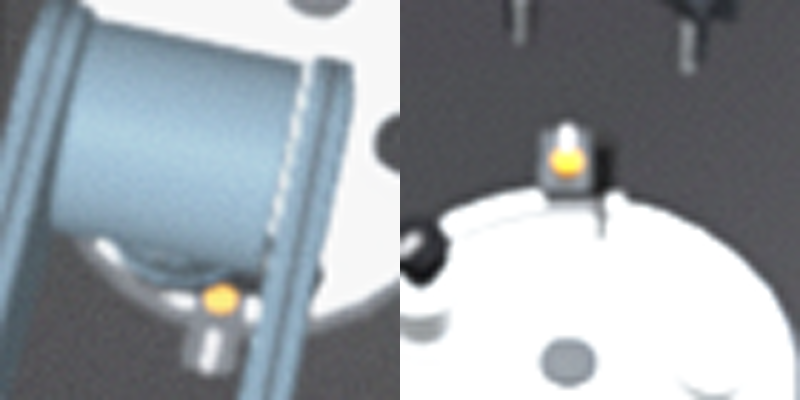

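The scene crop shows the two fingers at about (306,163) and (335,168), straddling the grip, whose top is predicted at (319,178). It is centred, so I go down and close.

Call:
play_rows:
  moves:
    - {"xyz":[-0.3,-0.3,2],"twist":[0,0,0],"gripper":0}
    - {"xyz":[0,0,2],"twist":[0,0,0],"gripper":0}
    - {"xyz":[0,0,2],"twist":[0,0,0],"gripper":0}
    - {"xyz":[0,0,2],"twist":[0,0,0],"gripper":0}
    - {"xyz":[0,0,0],"twist":[0,0,0],"gripper":0}
    - {"xyz":[0,0,0],"twist":[0,0,0],"gripper":1}
    - {"xyz":[0,0,0],"twist":[0,0,0],"gripper":1}
    - {"xyz":[0,0,0],"twist":[0,0,0],"gripper":1}

```text
time_s: 4.65
tcp_pos: [0.502, -0.0044, 0.0928]
eef_rot: [0.227, 0.974, -0.0, 0.001]
force: [-0.3, -0.6, 0.5]
finger_gap: 0.51
finger_force: 0.0
```

Call:
play_rows:
  moves:
    - {"xyz":[0,0,0],"twist":[0,0,0],"gripper":1}
    - {"xyz":[0,0,0],"twist":[0,0,0],"gripper":1}
    - {"xyz":[0,0,0],"twist":[0,0,0],"gripper":1}
    - {"xyz":[0,0,0],"twist":[0,0,0],"gripper":1}
    - {"xyz":[0,0,0],"twist":[0,0,0],"gripper":1}

```text
time_s: 5.15
tcp_pos: [0.5015, -0.0042, 0.0922]
eef_rot: [0.227, 0.974, 0.0, 0.001]
force: [-0.9, -0.2, 5.8]
finger_gap: 0.182
finger_force: 29.2
```

Call:
play_rows:
  moves:
    - {"xyz":[0,1,0],"twist":[0,0,0.1],"gripper":1}
    - {"xyz":[0,1,0],"twist":[0,0,0.1],"gripper":1}
    - {"xyz":[0,1,0],"twist":[0,0,0.1],"gripper":1}
    - {"xyz":[0,1,0],"twist":[0,0,0.1],"gripper":1}
    - {"xyz":[0,0,0],"twist":[0,0,0],"gripper":1}

```text
time_s: 5.65
tcp_pos: [0.5246, 0.0297, 0.0922]
eef_rot: [0.417, 0.909, 0.001, 0.001]
force: [-0.8, 3.7, 7.1]
finger_gap: 0.179
finger_force: 30.4
```

Call:
play_rows:
  moves:
    - {"xyz":[0,1,0],"twist":[0,0,0.1],"gripper":1}
    - {"xyz":[0,1,0],"twist":[0,0,0.1],"gripper":1}
    - {"xyz":[0,1,0],"twist":[0,0,0.1],"gripper":1}
    - {"xyz":[0,1,0],"twist":[0,0,0.1],"gripper":1}
    - {"xyz":[0,0,0],"twist":[0,0,0],"gripper":1}

```text
time_s: 6.15
tcp_pos: [0.5587, 0.0519, 0.0922]
eef_rot: [0.59, 0.808, 0.002, 0.0]
force: [-0.3, 8.7, 6.9]
finger_gap: 0.172
finger_force: 30.8
```

Call:
play_rows:
  moves:
    - {"xyz":[0.2,1,0],"twist":[0,0,0.1],"gripper":1}
    - {"xyz":[0.1,1,0],"twist":[0,0,0.1],"gripper":1}
    - {"xyz":[0,1,0],"twist":[0,0,0.1],"gripper":1}
    - {"xyz":[0,1,0],"twist":[0,0,0.1],"gripper":1}
    - {"xyz":[0,0,0],"twist":[0,0,0],"gripper":1}

```text
time_s: 6.65
tcp_pos: [0.5986, 0.0593, 0.0923]
eef_rot: [0.738, 0.675, 0.002, 0.001]
force: [4.4, 2.8, 3.8]
finger_gap: 0.173
finger_force: 30.9
```

```bash
python3 - <<'E'
from h import *
from scipy.optimize import least_squares
p=np.array([[.5015,-.0042],[.5246,.0297],[.5587,.0519],bot.get_state()['tcp_pos'][:2]])
f=least_squares(lambda x:np.hypot(*(p-x).T)-.1,[.59,-.045]); print(p[-1],f.x,f.fun,np.degrees(np.arctan2(*(p-f.x).T[::-1])),bot.get_state()['force'],bot.get_state()['joint_positions'])
E
```

```text
[0.59858006 0.05934073] [ 0.59489997 -0.04097476] [ 0.00037897 -0.00031546 -0.00031972  0.00038297] [158.5087447  134.84767542 111.29443735  87.89903508] [4.38102653 2.80613658 3.81577558] [-8.71012424e-02  4.67793119e-01  1.58920768e+00  1.23889665e-03
  1.07961007e+00  2.36351837e-03]
```

Call:
play_rows:
  moves:
    - {"xyz":[0,0.7,0],"twist":[0,0,0.07],"gripper":1}
    - {"xyz":[0,0.5,0],"twist":[0,0,0.05],"gripper":1}
    - {"xyz":[0,0.3,0],"twist":[0,0,0.03],"gripper":1}
    - {"xyz":[0,0,0],"twist":[0,0,0],"gripper":1}

```text
time_s: 7.05
tcp_pos: [0.612, 0.058, 0.0923]
eef_rot: [0.786, 0.618, 0.002, 0.0]
force: [2.7, 4.5, 3.3]
finger_gap: 0.174
finger_force: 30.9
```

Call:
play_rows:
  moves:
    - {"xyz":[0,0.3,0],"twist":[0,0,0.03],"gripper":1}
    - {"xyz":[0,0.2,0],"twist":[0,0,0.02],"gripper":1}
    - {"xyz":[0,0,0],"twist":[0,0,0],"gripper":1}

```text
time_s: 7.35
tcp_pos: [0.6166, 0.0572, 0.0922]
eef_rot: [0.801, 0.598, 0.002, -0.0]
force: [2.6, 6.2, 4.4]
finger_gap: 0.174
finger_force: 30.9
```

Call:
play_rows:
  moves:
    - {"xyz":[0.1,0.3,0],"twist":[0,0,0.03],"gripper":1}
    - {"xyz":[0,0.2,0],"twist":[0,0,0.02],"gripper":1}
    - {"xyz":[0,0,0],"twist":[0,0,0],"gripper":1}

```text
time_s: 7.65
tcp_pos: [0.6201, 0.0565, 0.0922]
eef_rot: [0.816, 0.578, 0.0, -0.001]
force: [-3.1, 6.1, 8.7]
finger_gap: 0.175
finger_force: 31.3
```

```bash
python3 - <<'E'
from h import *
c=bot.capture('top');s=bot.capture('scene');st=bot.get_state();print(st['tcp_pos'],st['force'],st['moment'])
for n in('top','scene'):
  for d in bot.cut_out(n,'drag_cap')[:1]:
    v,u=np.nonzero(d['mask']);print(n,d['conf'],u.mean(),v.mean(),onz(c if n=='top' else s,[(u.mean(),v.mean())],.117))
a=c['image'][170:240,280:350];b=s['image'][155:225,275:345]
cv2.imwrite('pics/c3.png',np.hstack([cv2.resize(x,(400,400),interpolation=cv2.INTER_CUBIC) for x in(a,b)])[:,:,::-1])
E
```

```text
[0.62011028 0.05647172 0.0922195 ] [-2.2287221   5.43068944  8.00250464] [0.8581344  0.4136262  0.19771334]
scene 0.57 313.6216216216216 182.8918918918919 [[ 0.51561917 -0.0270996   0.117     ]]
```

View pics/c3.png

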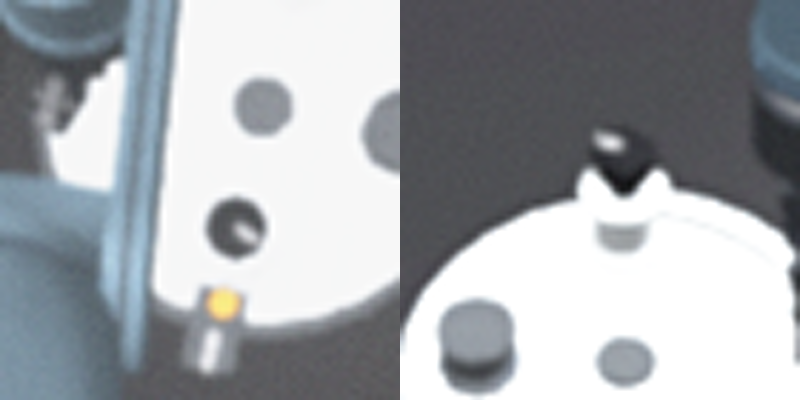

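The cap (top px 321,210) is now in line with the pointer block and brass pin (319,223). I push a little further to reach the stop firmly.

Call:
play_rows:
  moves:
    - {"xyz":[0.1,0.3,0],"twist":[0,0,0.02],"gripper":1}
    - {"xyz":[0,0.2,0],"twist":[0,0,0.02],"gripper":1}
    - {"xyz":[0,0,0],"twist":[0,0,0],"gripper":1}
    - {"xyz":[0,0,0],"twist":[0,0,0],"gripper":1}

```text
time_s: 8.25
tcp_pos: [0.62, 0.0561, 0.092]
eef_rot: [0.827, 0.562, -0.004, -0.004]
force: [-17.7, 4.8, 19.0]
finger_gap: 0.173
finger_force: 33.1
```

Call:
play_rows:
  moves:
    - {"xyz":[0,-0.4,0],"twist":[0,0,0],"gripper":0}
    - {"xyz":[0,0,0],"twist":[0,0,0],"gripper":0}
    - {"xyz":[0,0,0],"twist":[0,0,0],"gripper":0}
    - {"xyz":[0,0,0],"twist":[0,0,0],"gripper":0}
    - {"xyz":[0,0,0],"twist":[0,0,0],"gripper":0}
    - {"xyz":[0,0,0],"twist":[0,0,0],"gripper":0}
    - {"xyz":[0,0,-2],"twist":[0,0,0],"gripper":0}
    - {"xyz":[0,0,-2],"twist":[0,0,0],"gripper":0}

```text
time_s: 9.05
tcp_pos: [0.6212, 0.0557, 0.1309]
eef_rot: [0.827, 0.562, -0.001, -0.001]
force: [0.8, -0.5, 0.5]
finger_gap: 1.001
finger_force: 0.0
```

Call:
play_rows:
  moves:
    - {"xyz":[0,0,-2],"twist":[0,0,0],"gripper":0}
    - {"xyz":[0,0,-2],"twist":[0,0,-0.12],"gripper":0}
    - {"xyz":[0,0,-2],"twist":[0,0,-0.14],"gripper":0}
    - {"xyz":[0,0,0],"twist":[0,0,-0.14],"gripper":0}
    - {"xyz":[0,0,0],"twist":[0,0,-0.14],"gripper":0}
    - {"xyz":[0,0,0],"twist":[0,0,-0.14],"gripper":0}
    - {"xyz":[0,0,0],"twist":[0,0,-0.14],"gripper":0}
    - {"xyz":[0,0,0],"twist":[0,0,-0.14],"gripper":0}

```text
time_s: 9.85
tcp_pos: [0.6218, 0.0557, 0.1912]
eef_rot: [0.472, 0.882, -0.0, -0.0]
force: [-0.6, -0.2, 0.4]
finger_gap: 1.0
finger_force: 0.0
```

Call:
play_rows:
  moves:
    - {"xyz":[0,0,0],"twist":[0,0,-0.14],"gripper":0}
    - {"xyz":[0,0,0],"twist":[0,0,-0.14],"gripper":0}
    - {"xyz":[0,0,0],"twist":[0,0,-0.14],"gripper":0}
    - {"xyz":[0,0,0],"twist":[0,0,-0.14],"gripper":0}
    - {"xyz":[0,0,0],"twist":[0,0,-0.14],"gripper":0}
    - {"xyz":[0,0,0],"twist":[0,0,-0.14],"gripper":0}
    - {"xyz":[0,0,0],"twist":[0,0,-0.14],"gripper":0}
    - {"xyz":[0,0,0],"twist":[0,0,-0.14],"gripper":0}

```text
time_s: 10.65
tcp_pos: [0.6218, 0.0557, 0.1912]
eef_rot: [-0.068, 0.998, -0.0, -0.0]
force: [-0.5, -0.6, 0.5]
finger_gap: 1.006
finger_force: 0.0
```

Call:
play_rows:
  moves:
    - {"xyz":[0,0,0],"twist":[0,0,-0.14],"gripper":0}
    - {"xyz":[0,0,0],"twist":[0,0,-0.14],"gripper":0}
    - {"xyz":[0,0,0],"twist":[0,0,0],"gripper":0}
    - {"xyz":[0,0,0],"twist":[0,0,0],"gripper":0}

```text
time_s: 11.05
tcp_pos: [0.6218, 0.0557, 0.1913]
eef_rot: [-0.202, 0.979, -0.0, -0.0]
force: [-0.6, 0.2, 0.9]
finger_gap: 1.001
finger_force: 0.0
```

```bash
cat > m.py <<'E'
from h import *
c=bot.capture('top');s=bot.capture('scene');st=bot.get_state()
print(st['tcp_pos'],st['force'],st['joint_positions'].round(3))
for n,k in(('top',c),('scene',s)):
  for d in bot.cut_out(n,'drag_cap')[:2]:
    v,u=np.nonzero(d['mask']);print(n,d['conf'],d['bbox'],u.mean(),v.mean(),onz(k,[(u.mean(),v.mean())],.115))
a=c['image'][170:240,280:350];b=s['image'][155:225,275:345]
cv2.imwrite('pics/c4.png',np.hstack([cv2.resize(x,(400,400),interpolation=cv2.INTER_CUBIC) for x in(a,b)])[:,:,::-1])
r=R.from_quat(st['eef_rot']);
for P in([.595-.0836,-.041+.0152,0],[.5132,-.0268,0]):
  print(P,r.inv().apply(np.array(P)-st['tcp_pos']))
E
python3 m.py
```

```text
[0.62172704 0.05575803 0.19124824] [ 0.49684198 -0.12576878 -0.17242031] [-0.089  0.418  1.405  0.     1.319 -2.068]
top 0.66 [318.2, 203.8, 10.8, 13.5] 321.3061224489796 209.30612244897958 [[ 0.51398468 -0.02800477  0.115     ]]
scene 0.68 [307.7, 178.7, 11.9, 12.5] 313.45871559633025 183.03669724770643 [[ 0.5143049  -0.02736499  0.115     ]]
[0.5114, -0.025800000000000003, 0] [ 0.13362744 -0.0310419   0.19125837]
[0.5132, -0.0268, 0] [ 0.13237268 -0.03267456  0.19125816]
```

View pics/c4.png

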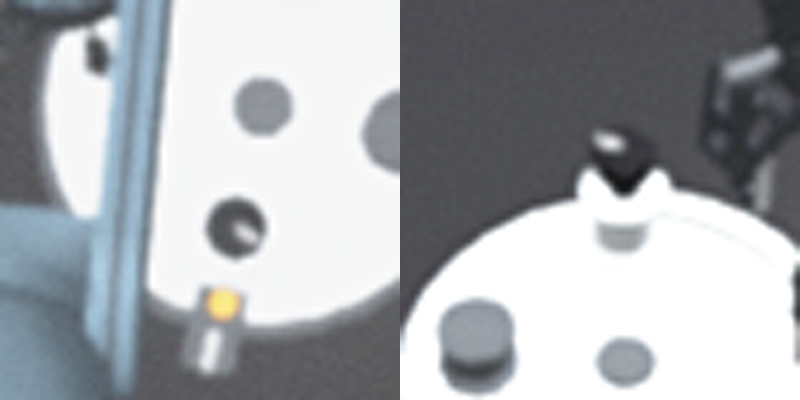

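The handle (top px 297,180) is left alone, and the cap at (321,209) sits next to the pin. Both cameras put the cap at about (0.513,-0.027). I move over it.

Call:
play_rows:
  moves:
    - {"xyz":[2.2,-0.5,0],"twist":[0,0,0],"gripper":0}
    - {"xyz":[2.2,-0.6,0],"twist":[0,0,0],"gripper":0}
    - {"xyz":[2.2,-0.5,0],"twist":[0,0,0],"gripper":0}
    - {"xyz":[2.2,-0.6,0],"twist":[0,0,0],"gripper":0}
    - {"xyz":[2.2,-0.5,0],"twist":[0,0,0],"gripper":0}
    - {"xyz":[2.2,-0.6,0],"twist":[0,0,0],"gripper":0}
    - {"xyz":[0,0,0],"twist":[0,0,0],"gripper":0}
    - {"xyz":[0,0,0],"twist":[0,0,0],"gripper":0}

```text
time_s: 12.05
tcp_pos: [0.5143, -0.0274, 0.1917]
eef_rot: [-0.203, 0.979, -0.0, 0.001]
force: [-0.2, -0.7, 0.1]
finger_gap: 1.0
finger_force: 0.0
```

Call:
play_rows:
  moves:
    - {"xyz":[0,0,2],"twist":[0,0,0],"gripper":0}
    - {"xyz":[0,0,2],"twist":[0,0,0],"gripper":0}
    - {"xyz":[0,0,2],"twist":[0,0,0],"gripper":0}
    - {"xyz":[0,0,1.5],"twist":[0,0,0],"gripper":0}
    - {"xyz":[0,0,1],"twist":[0,0,0],"gripper":0}
    - {"xyz":[0,0,0.9],"twist":[0,0,0],"gripper":0}
    - {"xyz":[0,0,0],"twist":[0,0,0],"gripper":0}
    - {"xyz":[0,0,0],"twist":[0,0,0],"gripper":0}

```text
time_s: 12.85
tcp_pos: [0.5144, -0.0272, 0.0976]
eef_rot: [-0.204, 0.979, -0.0, 0.0]
force: [0.9, -0.4, 0.5]
finger_gap: 0.998
finger_force: 0.0
```

Call:
play_rows:
  moves:
    - {"xyz":[0,0,0],"twist":[0,0,0],"gripper":1}
    - {"xyz":[0,0,0],"twist":[0,0,0],"gripper":1}
    - {"xyz":[0,0,0],"twist":[0,0,0],"gripper":1}
    - {"xyz":[0,0,0],"twist":[0,0,0],"gripper":1}
    - {"xyz":[0,0,0],"twist":[0,0,0],"gripper":1}
    - {"xyz":[0,0,0],"twist":[0,0,0],"gripper":1}
    - {"xyz":[0,0,0],"twist":[0,0,0],"gripper":1}
    - {"xyz":[0,0,0],"twist":[0,0,0],"gripper":1}

```text
time_s: 13.65
tcp_pos: [0.5137, -0.0271, 0.098]
eef_rot: [-0.204, 0.979, 0.0, -0.0]
force: [-2.8, 0.4, 5.3]
finger_gap: 0.408
finger_force: 29.4
```

```bash
cat > q.py <<'E'
from h import *
st=bot.get_state();y=R.from_quat(st['eef_rot']).as_matrix()[:,1]
print(st['time_s'],st['tcp_pos'].round(4),'F',st['force'].round(1),'M',st['moment'].round(2),'q',st['joint_positions'].round(3),'yaw',np.degrees(np.arctan2(y[1],y[0])).round(1),st['finger_gap'],st['finger_force'])
E
python3 q.py
```

```text
13.65 [ 0.5137 -0.0271  0.098 ] F [-2.8  0.4  5.3] M [ 0.15  0.42 -0.01] q [-0.27   0.328  1.798  0.     1.016 -2.252] yaw 113.6 0.40766183277306134 29.380855278577656
```

Call:
play_rows:
  moves:
    - {"xyz":[0,0,0.01],"twist":[0,0,0.14],"gripper":1}
    - {"xyz":[0,0,0.01],"twist":[0,0,0.14],"gripper":1}
    - {"xyz":[0,0,0.01],"twist":[0,0,0.14],"gripper":1}
    - {"xyz":[0,0,0.01],"twist":[0,0,0.14],"gripper":1}
    - {"xyz":[0,0,0.01],"twist":[0,0,0.14],"gripper":1}
    - {"xyz":[0,0,0.01],"twist":[0,0,0.14],"gripper":1}
    - {"xyz":[0,0,0.01],"twist":[0,0,0.14],"gripper":1}
    - {"xyz":[0,0,0.01],"twist":[0,0,0.14],"gripper":1}

```text
time_s: 14.45
tcp_pos: [0.5137, -0.0267, 0.0971]
eef_rot: [0.35, 0.937, 0.0, -0.0]
force: [-1.9, 3.1, 4.7]
finger_gap: 0.409
finger_force: 29.4
```

```bash
python3 q.py
```

```text
14.45 [ 0.5137 -0.0267  0.0971] F [-1.9  3.1  4.7] M [0.36 0.32 0.03] q [-2.700e-01  3.290e-01  1.799e+00  1.000e-03  1.014e+00 -1.126e+00] yaw 49.1 0.4094789295614595 29.378534764400683
```

Call:
play_rows:
  moves:
    - {"xyz":[0,0,0.01],"twist":[0,0,0.14],"gripper":1}
    - {"xyz":[0,0,0.01],"twist":[0,0,0.14],"gripper":1}
    - {"xyz":[0,0,0.01],"twist":[0,0,0.14],"gripper":1}
    - {"xyz":[0,0,0.01],"twist":[0,0,0.14],"gripper":1}
    - {"xyz":[0,0,0.01],"twist":[0,0,0.14],"gripper":1}
    - {"xyz":[0,0,0.01],"twist":[0,0,0.14],"gripper":1}
    - {"xyz":[0,0,0.01],"twist":[0,0,0.14],"gripper":1}
    - {"xyz":[0,0,0.01],"twist":[0,0,0.14],"gripper":1}

```text
time_s: 15.25
tcp_pos: [0.5142, -0.0268, 0.0963]
eef_rot: [0.794, 0.608, 0.0, 0.0]
force: [0.3, 2.3, 2.9]
finger_gap: 0.409
finger_force: 29.6
```

```bash
python3 q.py
```

```text
15.25 [ 0.5142 -0.0268  0.0963] F [0.3 2.3 2.9] M [0.29 0.04 0.05] q [-2.700e-01  3.300e-01  1.799e+00  1.000e-03  1.011e+00 -6.000e-03] yaw -15.1 0.40911931003235213 29.563737678690813
```

Call:
play_rows:
  moves:
    - {"xyz":[0,0,0.01],"twist":[0,0,0.14],"gripper":1}
    - {"xyz":[0,0,0.01],"twist":[0,0,0.14],"gripper":1}
    - {"xyz":[0,0,0.01],"twist":[0,0,0.14],"gripper":1}
    - {"xyz":[0,0,0.01],"twist":[0,0,0.14],"gripper":1}

```text
time_s: 15.65
tcp_pos: [0.5144, -0.027, 0.0959]
eef_rot: [0.931, 0.365, 0.001, 0.0]
force: [0.8, 2.0, 1.9]
finger_gap: 0.408
finger_force: 29.7
```

```bash
python3 q.py
```

```text
15.65 [ 0.5144 -0.027   0.0959] F [0.8 2.  1.9] M [ 0.22 -0.1   0.02] q [-2.70e-01  3.31e-01  1.80e+00  1.00e-03  1.01e+00  5.54e-01] yaw -47.2 0.40788634495276876 29.655944273108616
```

Call:
play_rows:
  moves:
    - {"xyz":[0,0,0.01],"twist":[0,0,0.14],"gripper":1}
    - {"xyz":[0,0,0.01],"twist":[0,0,0.14],"gripper":1}
    - {"xyz":[0,0,0.01],"twist":[0,0,0.14],"gripper":1}

```text
time_s: 15.95
tcp_pos: [0.5145, -0.0272, 0.0955]
eef_rot: [0.987, 0.163, 0.001, 0.0]
force: [0.6, -0.7, 0.9]
finger_gap: 0.407
finger_force: 29.7
```

```bash
python3 q.py
```

```text
15.95 [ 0.5145 -0.0272  0.0955] F [ 0.6 -0.7  0.9] M [ 0.09 -0.1   0.1 ] q [-0.27   0.331  1.8    0.     1.009  0.974] yaw -71.3 0.4067635282797697 29.709046184434555
```

Call:
play_rows:
  moves:
    - {"xyz":[0,0,0.01],"twist":[0,0,0.1],"gripper":1}
    - {"xyz":[0,0,0.01],"twist":[0,0,0.1],"gripper":1}

```text
time_s: 16.15
tcp_pos: [0.5145, -0.0273, 0.0954]
eef_rot: [0.998, 0.064, 0.001, 0.0]
force: [0.8, 0.1, 1.5]
finger_gap: 0.409
finger_force: 29.7
```

```bash
python3 q.py
```

```text
16.15 [ 0.5145 -0.0273  0.0954] F [0.8 0.1 1.5] M [ 0.06 -0.05  0.02] q [-0.27   0.332  1.8    0.     1.009  1.172] yaw -82.6 0.40888788428376416 29.738833060255274
```

Call:
play_rows:
  moves:
    - {"xyz":[0,0,0.01],"twist":[0,0,0.1],"gripper":1}
    - {"xyz":[0,0,0.01],"twist":[0,0,0.1],"gripper":1}

```text
time_s: 16.35
tcp_pos: [0.5143, -0.0268, 0.0952]
eef_rot: [0.999, -0.035, 0.001, -0.0]
force: [-1.3, 6.9, 4.0]
finger_gap: 0.402
finger_force: 29.5
```

```bash
python3 q.py
```

```text
16.35 [ 0.5143 -0.0268  0.0952] F [-1.3  6.9  4. ] M [1.19 0.4  0.72] q [-2.700e-01  3.320e-01  1.800e+00  1.000e-03  1.009e+00  1.371e+00] yaw -94.1 0.40206951079167275 29.52786617242964
```

Call:
play_rows:
  moves:
    - {"xyz":[0,0,0.01],"twist":[0,0,0.1],"gripper":1}
    - {"xyz":[0,0,0],"twist":[0,0,0.1],"gripper":1}

```text
time_s: 16.55
tcp_pos: [0.5135, -0.0261, 0.095]
eef_rot: [0.991, -0.134, -0.0, -0.001]
force: [-1.2, 5.0, 3.4]
finger_gap: 0.405
finger_force: 30.8
```

```bash
python3 q.py
```

```text
16.55 [ 0.5135 -0.0261  0.095 ] F [-1.2  5.   3.4] M [0.82 0.33 0.78] q [-2.690e-01  3.320e-01  1.801e+00  1.000e-03  1.010e+00  1.571e+00] yaw -105.4 0.404806901830094 30.819689431227744
```

Call:
play_rows:
  moves:
    - {"xyz":[0,0,0],"twist":[0,0,0.02],"gripper":1}
    - {"xyz":[0,0,0],"twist":[0,0,0],"gripper":1}

```text
time_s: 16.75
tcp_pos: [0.5137, -0.0262, 0.0949]
eef_rot: [0.99, -0.142, -0.0, -0.001]
force: [-2.0, 4.8, 3.3]
finger_gap: 0.407
finger_force: 31.0
```

```bash
python3 q.py
```

```text
16.75 [ 0.5137 -0.0262  0.0949] F [-2.   4.8  3.3] M [0.83 0.23 0.81] q [-2.690e-01  3.320e-01  1.801e+00  1.000e-03  1.009e+00  1.586e+00] yaw -106.3 0.4074086935363561 30.97492370987311
```

Call:
play_rows:
  moves:
    - {"xyz":[0,0,0],"twist":[0,0,-0.05],"gripper":1}

```text
time_s: 16.85
tcp_pos: [0.5136, -0.0262, 0.0949]
eef_rot: [0.993, -0.117, -0.0, -0.001]
force: [-1.7, 2.8, 3.9]
finger_gap: 0.408
finger_force: 30.7
```

```bash
python3 q.py
```

```text
16.85 [ 0.5136 -0.0262  0.0949] F [-1.7  2.8  3.9] M [ 0.3   0.37 -0.07] q [-2.690e-01  3.320e-01  1.801e+00  1.000e-03  1.009e+00  1.536e+00] yaw -103.5 0.4082680821288079 30.66587145673111
```

Call:
play_rows:
  moves:
    - {"xyz":[0,0,0],"twist":[0,0,-0.05],"gripper":1}

```text
time_s: 16.95
tcp_pos: [0.5135, -0.0268, 0.095]
eef_rot: [0.996, -0.092, -0.0, -0.0]
force: [-3.5, 1.4, 5.4]
finger_gap: 0.41
finger_force: 30.7
```

```bash
python3 q.py
```

```text
16.95 [ 0.5135 -0.0268  0.095 ] F [-3.5  1.4  5.4] M [ 0.2   0.43 -0.03] q [-0.27   0.332  1.801  0.     1.01   1.485] yaw -100.5 0.410216079316929 30.711828761268407
```

Call:
play_rows:
  moves:
    - {"xyz":[0,0,-0.01],"twist":[0,0,-0.14],"gripper":1}
    - {"xyz":[0,0,-0.01],"twist":[0,0,-0.14],"gripper":1}
    - {"xyz":[0,0,-0.01],"twist":[0,0,-0.14],"gripper":1}
    - {"xyz":[0,0,-0.01],"twist":[0,0,-0.14],"gripper":1}
    - {"xyz":[0,0,-0.01],"twist":[0,0,-0.14],"gripper":1}
    - {"xyz":[0,0,-0.01],"twist":[0,0,-0.14],"gripper":1}
    - {"xyz":[0,0,-0.01],"twist":[0,0,-0.14],"gripper":1}
    - {"xyz":[0,0,-0.01],"twist":[0,0,-0.14],"gripper":1}

```text
time_s: 17.75
tcp_pos: [0.5138, -0.0275, 0.0959]
eef_rot: [0.892, 0.453, -0.0, 0.0]
force: [-1.9, -0.5, 4.3]
finger_gap: 0.41
finger_force: 30.7
```

Call:
play_rows:
  moves:
    - {"xyz":[0,0,-0.01],"twist":[0,0,-0.14],"gripper":1}
    - {"xyz":[0,0,-0.01],"twist":[0,0,-0.14],"gripper":1}
    - {"xyz":[0,0,0],"twist":[0,0,-0.1],"gripper":1}
    - {"xyz":[0,0,0],"twist":[0,0,0],"gripper":1}
    - {"xyz":[0,0,0],"twist":[0,0,0],"gripper":1}
    - {"xyz":[0,0,0],"twist":[0,0,0],"gripper":1}

```text
time_s: 18.35
tcp_pos: [0.514, -0.0276, 0.0961]
eef_rot: [0.793, 0.61, -0.0, 0.0]
force: [-2.0, 1.0, 6.4]
finger_gap: 0.407
finger_force: 30.8
```

```bash
python3 q.py; sed -i 's/c4.png/c5.png/' m.py; python3 m.py
```

```text
18.35 [ 0.514  -0.0276  0.0961] F [-2.   1.   6.4] M [-0.11  0.43  0.02] q [-2.700e-01  3.300e-01  1.799e+00 -1.000e-03  1.011e+00 -1.000e-02] yaw -14.9 0.4072859987435282 30.78722179401666
[ 0.51399647 -0.02754864  0.09612926] [-2.58586444 -0.9271501   5.74102823] [-2.700e-01  3.300e-01  1.799e+00 -1.000e-03  1.011e+00 -1.000e-02]
scene 0.65 [437.9, 180.4, 20.1, 18.8] 445.31384615384616 189.69846153846154 [[0.64000548 0.3841089  0.115     ]]
[0.5114, -0.025800000000000003, 0] [ 0.00106873 -0.00301546  0.09612699]
[0.5132, -0.0268, 0] [ 0.00056486 -0.00101893  0.09612842]
```

View pics/c5.png

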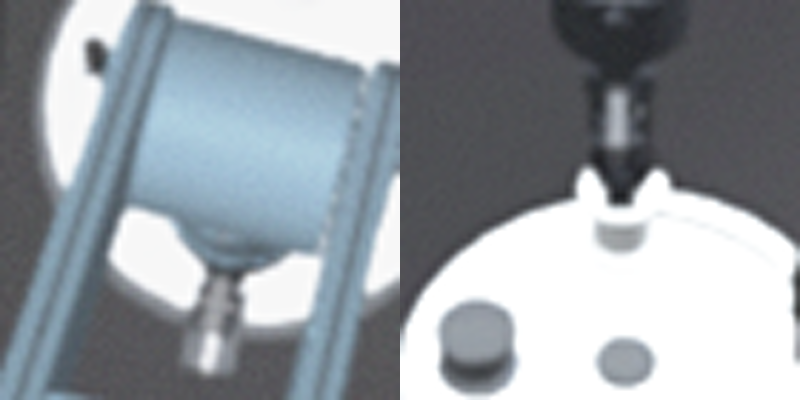

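The gripper holds the cap at the pointer block. The handle is still at the same pixel (297,180), so the turntable has not moved. The bottoming torque was clear and the tool has turned back 1.57 rad, so I hand in.

```bash
python3 -c "
from plant import bot
print(bot.hand_in())"
```

```text
the job is handed in; nothing more can be done
None
```

I handed the job in with the turntable at its stop and the drag cap screwed down to its stop, backed off a quarter turn and still gripped at about 30 N. `hand_in` gave no verdict. I never saw the index pin drop, and the quarter turn is judged from wrist rotation and torque.

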